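Fill the berry tray level and feel along the rim

TASK

Fill the two empty places in the berry tray with the two low punnets, set down rather than dropped, so that every punnet stands flat on the tray floor and nothing sticks up above the rim; leave the tall punnet, the scoop and the price card where they are. Then check it by touch, as the next tray must stack on it: put your fingertips lightly on the top edge of the tray's left end board (the robot's left), run them along the tray just above rim height over the middle of the punnets to the right end, and touch the top edge of the right end board.

Things in the scene. Friction and masses are not known exactly. Their poses are not given: they have to be found in the camera images.
- tray: Wooden berry tray, fixed on the counter. Origin: centre of its underside, z up, x its short way (away from the robot), y its long way (to the robot's left). Outside 244 (x) x 334 (y) mm, inside 224 x 310; floor 8 mm and level rim 80 mm above the origin. Eight places without dividers, centred at x = -56, 56 and y = -105, -35, 35, 105 mm; six taken, two empty (which ones changes); punnets lie along x.
- tray_left (a point): Middle of the top edge of the tray's left (+y) end board, at rim height; the edge is 12 mm wide, runs 244 mm along the tray's x and is rigid. Its axes are the tray's. A shop scale (95 mm high, fixed) stands 5 cm or more further left.
- tray_right (a point): Middle of the top edge of the right (-y) end board, likewise, 322 mm from the left one.
- pad1: Thin white soaker pad (78 x 40 x 1 mm, stuck down, does not hinder) on the tray floor in the middle of one empty place, within 2 mm. Origin: its centre. It stays under the punnet.
- pad2: Same kind of pad in the middle of the other empty place.
- low1: Low closed berry punnet on the counter, 66 mm tall. Origin: centre of its underside, z up, x along it; alike after a half turn. Card base 98 (x) x 58 (y) mm, lip 104 x 64 mm round its top (z 38 to 42), on that a stiff clear lid with a crown 76 (x) x 32 (y) mm, z 42 to 66, upright sides: grip it across the 32 mm. 0.11 to 0.23 kg. In the tray it tops out 6 mm below the rim unless its lip catches on another.
- low2: The other low punnet on the counter, the same as low1. The two low ones and the tall one stand in front of the robot on its right, in any order.
- tall: Tall punnet on the counter, 96 mm tall: as low1 but with a deeper base (lip top at 72 mm), so it would stand 24 mm above the tray's rim.
- packed1: One of the six low punnets already in the tray (loose, same as low1), standing on the tray floor with about 6 mm between neighbouring lips and 38 mm between neighbouring crowns (33 mm from a crown to the tray's end board), so the fingers must open little there. Origin: centre of its underside.
- packed2: One of the six low punnets already in the tray (loose, same as low1), standing on the tray floor with about 6 mm between neighbouring lips and 38 mm between neighbouring crowns (33 mm from a crown to the tray's end board), so the fingers must open little there. Origin: centre of its underside.
- packed3: One of the six low punnets already in the tray (loose, same as low1), standing on the tray floor with about 6 mm between neighbouring lips and 38 mm between neighbouring crowns (33 mm from a crown to the tray's end board), so the fingers must open little there. Origin: centre of its underside.
- packed4: One of the six low punnets already in the tray (loose, same as low1), standing on the tray floor with about 6 mm between neighbouring lips and 38 mm between neighbouring crowns (33 mm from a crown to the tray's end board), so the fingers must open little there. Origin: centre of its underside.
- packed5: One of the six low punnets already in the tray (loose, same as low1), standing on the tray floor with about 6 mm between neighbouring lips and 38 mm between neighbouring crowns (33 mm from a crown to the tray's end board), so the fingers must open little there. Origin: centre of its underside.
- packed6: One of the six low punnets already in the tray (loose, same as low1), standing on the tray floor with about 6 mm between neighbouring lips and 38 mm between neighbouring crowns (33 mm from a crown to the tray's end board), so the fingers must open little there. Origin: centre of its underside.
- scoop: Plastic berry scoop lying beyond the punnets, 235 mm long, 46 mm high. Origin under its 120 x 88 mm bowl, 70 mm from the front edge; x points from the handle to the open front.
- sign: Blank price card (115 mm wide) on a wooden foot beyond the tray, 98 mm high. Origin under its foot.
Not all that is in view belongs to the job. What is shaped like the low2 but yellow is not meant. Leave any yellow look-alike of the packed1 alone.

How it is judged:
By the outcome, as a careful person would: the job done as asked, in the order asked, and still so for the second after the job is handed in, with the robot touching nothing.
It also fails if it takes over 72 s, if anything falls off the work surface, if the arm or the gripper's body presses on something with over 40 N, if the wrist force passes 120 N, or if a joint passes its speed limit or range.

ROBOT

A 7-joint arm with a two-finger parallel gripper is mounted at the origin on the work surface. World frame = base frame: x ahead of the robot, y to its left, z up, the work surface at z = 0. Lengths are in mm, angles in rad, forces in N, time in s.
With the tool pointing down it reaches from about 425 to 825 mm from the base axis. Payload 3.6 kg.
Tool frame: the origin (TCP) lies at the very end of the fingers, on their centre line; the grasp point (between the pads) lies 19 mm behind it; z points along the fingers, y is the direction in which the jaws open and shut (so a half turn about z gives the same grasp; the last joint's range is limited). The gripper opens to 93 mm and grips with 3 to 60 N. Pads are 15 mm wide; open, the fingers measure 128 mm over their backs; the gripper's body (75 mm by 188 mm) begins 65 mm behind the grasp point.
Start: joints at [-0.026, 0.615, -0.013, 1.423, 0.008, 1.103, -0.04], TCP at [649.971, 0.024, 218.64] pointing down, gripper open.
Joint ranges: [-3.12, 3.12], [-0.3, 2.06], [-1.34, 1.32], [0.26, 2.42], [-1.36, 4.5], [0.01, 1.98], [-2.84, 2.84]. Speed limits (rad/s): [2.79, 2.79, 3.14, 3.14, 3.14, 3.14, 3.14].

INTERFACE

Orientations are given as a 3x3 rotation matrix whose columns are the frame's x, y, z axes.
In Python, from cell import robot gives the robot as it stands. The module is installed in compiled form; this text tells all that it offers.
- The arm moves only by the tool step_arm, never from a script. Its argument "targets" is a list of rows, each an object of numbers: "tx", "ty", "tz": the shift along the tool's x, y, z in mm; "wx", "wy", "wz": the turn, a rotation vector about the tool's x, y, z in rad. In form: [{"tx": .., "ty": .., "tz": .., "wx": .., "wy": .., "wz": ..}, ...]. A call has 1 to 20 rows; each row shifts and turns the commanded pose from where the row before left it, along the tool's axes as they then stand; what a row does not reach is not made up. A row lasts 1/8 s, in which the tool goes at most 62.5 mm and 10.7 degrees, less where a joint would pass 70% of its speed; a pose out of reach is approached as far as the arm can. A call is refused whole if a number of a shift passes 62.5 or a number of a turn 0.188, either way. A call with a gripper value outside its range is refused whole. "fingers" is the finger opening in mm, from 0 to 93, set as the call begins (left out, the last holds). The fingers move at their own pace and stop on an object; the grip force is fixed at half the most. Time passes only in rows, so rows that do not move let the fingers close. It gives the time, the measured TCP pose, the force and the opening at its end, in the units of the state.
- robot.read_state(): the state, without advancing time (a new reading comes with each control period).
- robot.capture(name): name is "scene" or "side" or "wrist"; returns (picture, depth): 420x560x3 uint8, red, green, blue; 420x560 float32, mm along the optical axis (not along the pixel's ray), 0 where there is no reading.
- robot.calibration(name): a dict with "camera_matrix" (3x3 intrinsics, pixels), "rvec" (rotation vector, rad) and "tvec" (3), from world to camera coordinates, as OpenCV has them. Camera axes: x right, y down, z forward; pixel columns grow to the right and rows downward; lengths in mm; the calibration is good to about 2 mm. A picture is of the moment at which its call begins: read the wrist's pose just before it. calibration takes no time and is no camera call; for the wrist camera it gives the pose at the moment of the call.
- robot.job_done(): hands the job in, once; it reports no verdict.
The state is a dict: "time": time; "joint_pos": joint angles; "joint_velocities": joint speeds; "joint_efforts": joint torques, N m; "ee_pos": TCP position; "tool_rot": TCP orientation; "wrist_force": force on the tool from outside, world axes, zero at the start; "torque": the same for the moment, N m; "finger_gap": finger opening in mm.
Only numpy, scipy, OpenCV 4.12 (cv2) and the standard library are available. Lean on these libraries where they do the work, as an engineer would, in place of code of your own. Each camera call takes 0.05 s, during which the arm holds its last target. There are 200 camera calls.

## Working session

There is one attempt and no reset: what is moved stays moved. The work goes in short steps, Python scripts to look and compute and a tool call to move; the robot and the scene stay as the last step left them, time stands still between calls to the robot, and variables do not carry over. Pictures are saved under pics/ and viewed, about 8 in all and at most 12, crops included, and the job is handed in when it is done.

Besides the shell and the picture viewer there is one more tool, called as a command line: name --argument value ..., lists and objects as JSON in quotes. step_arm: Moves the arm, as the interface text tells. Its arguments: {"type":"object","properties":{"targets":{"type":"array","items":{"type":"object","properties":{"tx":{"type":"number"},"ty":{"type":"number"},"tz":{"type":"number"},"wx":{"type":"number"},"wy":{"type":"number"},"wz":{"type":"number"}}}},"fingers":{"type":"number"}},"required":["targets"]}

```bash
mkdir -p pics
cat > h.py <<'E'
import numpy as np, cv2
from cell import robot
def cap(n,save=None):
    c=robot.calibration(n); p,d=robot.capture(n)
    if save: cv2.imwrite('pics/'+save,cv2.cvtColor(p,cv2.COLOR_RGB2BGR))
    return p,d,c
def world(d,c):
    K=np.array(c['camera_matrix']);R=cv2.Rodrigues(np.array(c['rvec'],float))[0];t=np.array(c['tvec'],float).ravel()
    v,u=np.mgrid[:d.shape[0],:d.shape[1]]
    P=np.stack([(u-K[0,2])/K[0,0]*d,(v-K[1,2])/K[1,1]*d,d],-1)
    return (P-t)@R
def ray(uv,z,c):
    K=np.array(c['camera_matrix']);R=cv2.Rodrigues(np.array(c['rvec'],float))[0];t=np.array(c['tvec'],float).ravel()
    q=R.T@np.linalg.solve(K,[uv[0],uv[1],1]);o=-R.T@t
    return o+q*(z-o[2])/q[2]
E
python3 - <<'E'
from h import *
s=robot.read_state();print(s)
for n in('scene','side','wrist'):
    p,d,c=cap(n,n+'0.png');np.savez('pics/'+n+'0.npz',p=p,d=d,**{k:np.array(v) for k,v in c.items()})
    R=cv2.Rodrigues(np.array(c['rvec'],float))[0];print(n,-R.T@np.array(c['tvec']).ravel(),R[2])
E
```

```text
{'time': 0.0, 'joint_pos': array([-0.02648039,  0.61591914, -0.01262328,  1.42487017,  0.00812296,
        1.1033921 , -0.04038753]), 'joint_velocities': array([ 0.00134286, -0.00017262, -0.00097936,  0.00130229,  0.00071881,
       -0.00101712, -0.0005028 ]), 'joint_efforts': array([ 5.37042069e-04, -4.58937871e+01,  2.08912762e-01, -1.65743172e+01,
       -6.11085235e-02,  2.03703978e-02,  2.53581929e-04]), 'ee_pos': array([ 6.49219727e+02, -6.16832597e-03,  2.17490733e+02]), 'tool_rot': array([[-7.52555972e-05,  9.99996777e-01, -2.53762360e-03],
       [ 9.99999996e-01,  7.51223285e-05, -5.26124085e-05],
       [-5.24216068e-05, -2.53762755e-03, -9.99996779e-01]]), 'wrist_force': array([-0.45290489, -0.30607228, -0.05705608]), 'torque': array([ 0.00803119, -0.02391028,  0.0061087 ]), 'finger_gap': 92.73125654151379}
scene [1216.58295888   70.82763445  845.4964385 ] [-0.64793954 -0.07445926 -0.75804365]
side [ 217.87310646 -569.26404364  858.03837647] [ 0.34882252  0.53186098 -0.77165196]
wrist [649.81593473  76.78779255 383.31117055] [-0.00182448 -0.27519936 -0.96138545]
```

View pics/scene0.png

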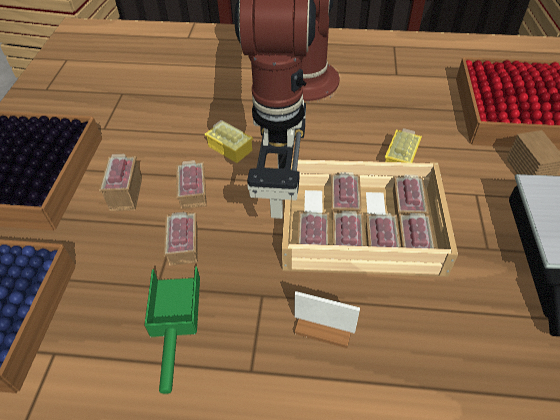

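View pics/wrist0.png

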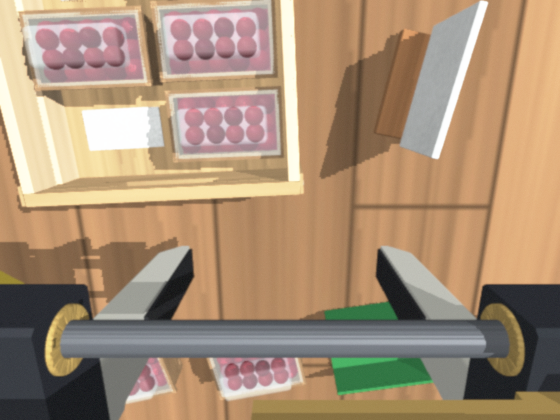

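The scene picture shows pads at (313,202) and (375,203) in the near row of the tray. Red punnets are at (119,175), which looks tall, (190,182) and (181,235), and the yellow look-alikes are at (229,140) and (403,145). The wrist picture shows the tray's right end with one pad at (123,128). I'll measure with the side and scene depth.

```bash
cat > m.py <<'E'
from h import *
def rect(P,m,lo,hi,tag,mn=60):
    z=P[...,2]; k=(m&(z>lo)&(z<hi)).astype(np.uint8)
    n,l,st,_=cv2.connectedComponentsWithStats(k)
    for i in range(1,n):
        if st[i,4]<mn: continue
        q=P[l==i]; r=cv2.minAreaRect(q[:,:2].astype(np.float32))
        print(tag,'px',st[i,:5],'ctr',np.round(r[0],1),'size',np.round(r[1],1),'ang',round(r[2],1),'z',np.round(np.percentile(q[:,2],[5,50,95]),1))
E
python3 - <<'E'
from m import *
for n in('scene','side'):
    f=np.load(f'pics/{n}0.npz');P=world(f['d'],f);p=f['p'].astype(int)
    x,y,z=[P[...,i] for i in range(3)]
    ok=(f['d']>0)&(x>400)&(x<900)
    print(n,'counter z',np.median(z[ok&(abs(z)<15)]))
    a=ok&(y<-50)&(y>-350)
    rect(P,a,58,72,n+' lowcrown');rect(P,a,86,102,n+' tallcrown');rect(P,a,34,45,n+' lip');rect(P,a,66,76,n+' talllip')
    hsv=cv2.cvtColor(f['p'],cv2.COLOR_RGB2HSV)
    w=ok&(hsv[...,1]<60)&(hsv[...,2]>170)&(y>-60)&(y<350)
    rect(P,w,0,20,n+' pad')
    b=ok&(y>-100)&(y<400)&(x<850)
    rect(P,b,76,84,n+' rim');rect(P,b,70,76.0,n+' packed crown')
E
```

```text
scene counter z 0.02085577186132091
scene lowcrown px [182 160  15  27 370] ctr [ 464.8 -227.1] size [78.5 31.4] ang 13.1 z [60.8 65.7 68.1]
scene lowcrown px [170 211  17  32 487] ctr [ 618.1 -214.4] size [78.3 31.9] ang 11.4 z [60.7 65.4 68.1]
scene lip px [176 162  30  37 574] ctr [ 463.9 -228.2] size [108.3  64.2] ang 13.9 z [39.2 41.7 44.2]
scene lip px [164 212  32  44 708] ctr [ 617.5 -215.2] size [107.2  63.7] ang 12.6 z [39.1 41.8 44.1]
scene lip px [144 266  54  62 465] ctr [ 765.2 -195.8] size [123.2  89. ] ang 9.4 z [35.  41.9 44.8]
scene talllip px [182 160  14  24 145] ctr [ 464.8 -227.6] size [72.8 29.1] ang 12.6 z [66.1 66.9 68.4]
scene talllip px [171 212  15  22 132] ctr [ 609.6 -216.2] size [55.7 28.8] ang 14.0 z [66.1 66.8 68.8]
scene pad px [304 190  19  22 354] ctr [474.5  53.5] size [63.2 40.7] ang 2.6 z [ 6.4  9.1 11.7]
scene pad px [366 192  19  22 368] ctr [468.9 192.9] size [65.8 40.9] ang 0.6 z [ 6.2  9.4 11.9]
scene pad px [295 315  61  18 139] ctr [783.5  93.1] size [113.5  12. ] ang 84.1 z [12.1 16.3 19.5]
scene rim px [ 282  159  176   97 2310] ctr [53
[... 2627 characters left out ...]
9 235] ctr [587.5 200.7] size [75.4 33. ] ang 4.4 z [71.  73.2 75.2]
side packed crown px [250 140  43  44  71] ctr [647.9 113.1] size [  4.1 188.6] ang 3.2 z [70.3 73.2 75.4]
side packed crown px [167 143  30  18 237] ctr [472.5 262.9] size [75.  34.6] ang 0.8 z [70.7 73.2 75.4]
side packed crown px [232 156  30  19 261] ctr [588.7 130.3] size [74.7 33.4] ang 2.7 z [71.  73.6 75.5]
side packed crown px [248 172  32  21 287] ctr [595.   59.2] size [75.7 34.8] ang 3.2 z [70.6 73.2 75.5]
side packed crown px [192 175  33  20 291] ctr [477.1 122.4] size [74.5 32.8] ang 2.6 z [70.6 73.2 75.6]
side packed crown px [258 184  43  24  76] ctr [603.   -1.3] size [125.   6.] ang 3.8 z [70.3 73.  75.7]
```

View pics/side0.png

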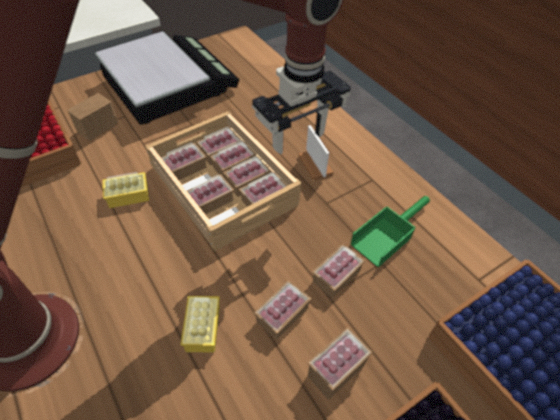

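The side picture has the three red punnets at (283,308), (338,268) and (340,360). The measured crown tops of the first two are 66 mm, so they are the low ones. I'll check the third's height and confirm all three in a crop.

Run:
```python
from m import *
for n in('scene','side'):
    f=np.load(f'pics/{n}0.npz');P=world(f['d'],f);ok=(f['d']>0)&(P[...,0]>380)&(P[...,0]<800)&(P[...,1]>-450)&(P[...,1]<-60)
    rect(P,ok,90,102,n+' >90');rect(P,ok,58,70,n+' 58-70')
a=cv2.imread('pics/scene0.png')[110:270,90:270];b=cv2.imread('pics/side0.png')[230:400,170:380]
cv2.imwrite('pics/crop1.png',np.hstack([cv2.resize(a,(390,347)),cv2.resize(b,(400,347))]))
```

```text
scene >90 px [105 153  21  27 377] ctr [ 486.2 -382. ] size [78.1 32.4] ang 7.8 z [91.6 95.4 97.9]
scene 58-70 px [182 160  15  27 370] ctr [ 464.8 -227.1] size [78.5 31.4] ang 13.1 z [60.8 65.7 68.1]
scene 58-70 px [101 183  30  11  87] ctr [ 530.2 -373.5] size [23.5 62.6] ang 22.4 z [58.9 62.8 69.6]
scene 58-70 px [170 211  17  32 486] ctr [ 618.1 -214.4] size [78.3 31.9] ang 11.4 z [60.7 65.4 68. ]
scene 58-70 px [ 31 243  35  54 549] ctr [ 742.7 -436.9] size [ 26.2 112.8] ang 90.0 z [59.5 66.3 69.7]
side >90 px [321 334  41  39 761] ctr [ 485.3 -382.4] size [75.7 32.2] ang 7.9 z [92.  95.4 97.7]
side 58-70 px [324 247  32  30 478] ctr [ 616.4 -215.2] size [76.6 32.1] ang 12.8 z [60.7 65.3 67.9]
side 58-70 px [265 284  36  35 578] ctr [ 463.  -228.4] size [76.6 33.4] ang 13.8 z [60.8 65.1 67.5]
side 58-70 px [437 295  48  39 513] ctr [ 742.5 -437.3] size [114.5  25.2] ang 0.1 z [60.1 66.5 69.7]
```

View pics/crop1.png

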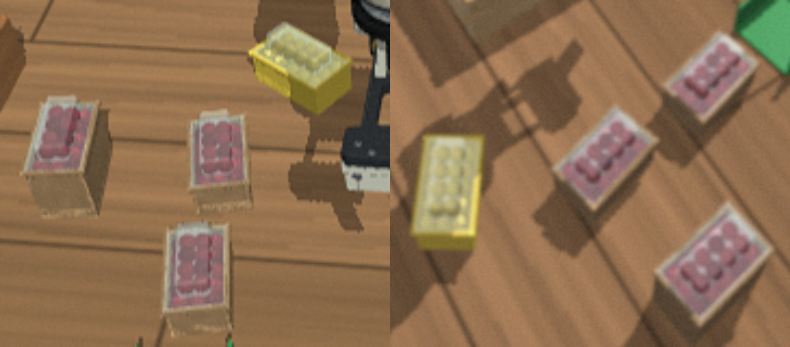

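step_arm --fingers 56 --targets '[{"tx": -38,"ty": -31},{"tx": -38,"ty": -31},{"tx": -38,"ty": -31},{"tx": -38,"ty": -31},{"tx": -38,"ty": -31},{"tx": -38,"ty": -31},{"wz": 0.166},{"wz": 0.166},{"wz": 0.166},{"wz": 0.166},{"wz": 0.166},{"wz": 0.166},{"wz": 0.166},{"wz": 0.166},{},{}]'

```text
invalid input at $.targets[0]: expected keys tx, ty, tz, wx, wy, wz
```

The crop shows the deep-based tall punnet at the left (crop 62,150; top at 95 mm). The two shallow red ones (crop 218,160 and 197,275; tops at 66 mm) are the low ones. The yellow one is a look-alike. The move was refused because every row needs all six keys.

step_arm --fingers 56 --targets '[{"tx": -38,"ty": -31,"tz": 0,"wx": 0,"wy": 0,"wz": 0},{"tx": -38,"ty": -31,"tz": 0,"wx": 0,"wy": 0,"wz": 0},{"tx": -38,"ty": -31,"tz": 0,"wx": 0,"wy": 0,"wz": 0},{"tx": -38,"ty": -31,"tz": 0,"wx": 0,"wy": 0,"wz": 0},{"tx": -38,"ty": -31,"tz": 0,"wx": 0,"wy": 0,"wz": 0},{"tx": -38,"ty": -31,"tz": 0,"wx": 0,"wy": 0,"wz": 0},{"tx": 0,"ty": 0,"tz": 0,"wx": 0,"wy": 0,"wz": 0.166},{"tx": 0,"ty": 0,"tz": 0,"wx": 0,"wy": 0,"wz": 0.166},{"tx": 0,"ty": 0,"tz": 0,"wx": 0,"wy": 0,"wz": 0.166},{"tx": 0,"ty": 0,"tz": 0,"wx": 0,"wy": 0,"wz": 0.166},{"tx": 0,"ty": 0,"tz": 0,"wx": 0,"wy": 0,"wz": 0.166},{"tx": 0,"ty": 0,"tz": 0,"wx": 0,"wy": 0,"wz": 0.166},{"tx": 0,"ty": 0,"tz": 0,"wx": 0,"wy": 0,"wz": 0.166},{"tx": 0,"ty": 0,"tz": 0,"wx": 0,"wy": 0,"wz": 0.166},{"tx": 0,"ty": 0,"tz": 0,"wx": 0,"wy": 0,"wz": 0},{"tx": 0,"ty": 0,"tz": 0,"wx": 0,"wy": 0,"wz": 0}]'

```text
time: 2.15
ee_pos: [463.9, -227.8, 218.5]
tool_rot: [[0.97, 0.243, -0.0], [0.243, -0.97, 0.0], [-0.0, -0.0, -1.0]]
wrist_force: [0.2, -0.1, 0.3]
finger_gap: 56.1
```

```bash
cat >> m.py <<'E'
def off(tgt,head=None):
    s=robot.read_state();R=s['tool_rot'];d=R.T@(np.array(tgt)-s['ee_pos'])
    h=np.arctan2(R[1,0],R[0,0]);print('t',round(s['time'],2),'tcp',s['ee_pos'].round(1),'head',round(np.degrees(h),2),'tool z',R[:,2].round(4),'gap',round(s['finger_gap'],1),'F',s['wrist_force'].round(1))
    print('shift tool',d.round(1),'wz',None if head is None else round(h-np.radians(head),4))
    if abs(R[2,2]+1)<.05:  # levelling turn in tool axes
        e=np.cross(R[:,2],[0,0,-1]);print('level w',(R.T@e).round(4))
E
python3 - <<'E'
from m import *
off((464,-228,45),13.8)
p,d,c=cap('wrist','w1.png');P=world(d,c);ok=(d>0)
rect(P,ok&(P[...,0]<560)&(abs(P[...,1]+228)<90),58,72,'crown');rect(P,ok&(P[...,0]<560)&(abs(P[...,1]+228)<90),34,45,'lip')
E
```

```text
t 2.15 tcp [ 463.9 -227.8  218.5] head 14.06 tool z [-3.e-04  2.e-04 -1.e+00] gap 56.1 F [ 0.2 -0.1  0.3]
shift tool [1.000e-01 2.000e-01 1.735e+02] wz 0.0046
level w [-0.0003  0.0003  0.    ]
crown px [ 268  151   35   80 2725] ctr [ 463.9 -228.1] size [75.3 31.9] ang 14.9 z [63.1 65.4 66.7]
lip px [ 252  133   67  104 3965] ctr [ 463.6 -228.3] size [104.1  64.2] ang 14.0 z [40.3 41.6 42.9]
lip px [173 257  17  27 191] ctr [ 348.6 -139.7] size [11.5 30. ] ang 66.8 z [39.4 41.5 42.7]
lip px [219 296  32  24 391] ctr [ 311.  -206.1] size [40.4 18.9] ang 56.6 z [38.9 41.4 42.7]
```

step_arm --targets '[{"tx": 0,"ty": 0,"tz": 40,"wx": 0,"wy": 0,"wz": 0},{"tx": 0,"ty": 0,"tz": 50,"wx": 0,"wy": 0,"wz": 0},{"tx": 0,"ty": 0,"tz": 40,"wx": 0,"wy": 0,"wz": 0},{"tx": 0,"ty": 0,"tz": 25,"wx": 0,"wy": 0,"wz": 0},{"tx": 0,"ty": 0,"tz": 12,"wx": 0,"wy": 0,"wz": 0},{"tx": 0,"ty": 0,"tz": 6,"wx": 0,"wy": 0,"wz": 0},{"tx": 0,"ty": 0,"tz": 0,"wx": 0,"wy": 0,"wz": 0}]'

```text
time: 3.08
ee_pos: [464.4, -228.2, 46.1]
tool_rot: [[0.971, 0.241, 0.001], [0.241, -0.971, -0.0], [0.001, 0.0, -1.0]]
wrist_force: [0.8, -0.1, -0.2]
finger_gap: 56.2
```

step_arm --fingers 24 --targets '[{"tx": 0,"ty": 0,"tz": 0,"wx": 0,"wy": 0,"wz": 0},{"tx": 0,"ty": 0,"tz": 0,"wx": 0,"wy": 0,"wz": 0},{"tx": 0,"ty": 0,"tz": 0,"wx": 0,"wy": 0,"wz": 0},{"tx": 0,"ty": 0,"tz": 0,"wx": 0,"wy": 0,"wz": 0},{"tx": 0,"ty": 0,"tz": 0,"wx": 0,"wy": 0,"wz": 0},{"tx": 0,"ty": 0,"tz": 0,"wx": 0,"wy": 0,"wz": 0}]'

```text
time: 3.82
ee_pos: [464.3, -228.1, 46.1]
tool_rot: [[0.971, 0.24, 0.001], [0.24, -0.971, -0.0], [0.001, 0.0, -1.0]]
wrist_force: [1.1, -0.4, 5.2]
finger_gap: 32.3
```

step_arm --targets '[{"tx": 0,"ty": 0,"tz": -10,"wx": 0,"wy": 0,"wz": 0},{"tx": 0,"ty": 0,"tz": -25,"wx": 0,"wy": 0,"wz": 0},{"tx": 0,"ty": 0,"tz": -35,"wx": 0,"wy": 0,"wz": 0},{"tx": 0,"ty": 0,"tz": -35,"wx": 0,"wy": 0,"wz": 0.06},{"tx": 0,"ty": 0,"tz": -25,"wx": 0,"wy": 0,"wz": 0.08},{"tx": 0,"ty": 0,"tz": 0,"wx": 0,"wy": 0,"wz": 0.057},{"tx": 2,"ty": -25,"tz": 0,"wx": 0,"wy": 0,"wz": 0},{"tx": 3,"ty": -40,"tz": 0,"wx": 0,"wy": 0,"wz": 0},{"tx": 3,"ty": -45,"tz": 0,"wx": 0,"wy": 0,"wz": 0},{"tx": 4,"ty": -45,"tz": 0,"wx": 0,"wy": 0,"wz": 0},{"tx": 4,"ty": -45,"tz": 0,"wx": 0,"wy": 0,"wz": 0},{"tx": 4,"ty": -45,"tz": 0,"wx": 0,"wy": 0,"wz": 0},{"tx": 3,"ty": -45,"tz": 0,"wx": 0,"wy": 0,"wz": 0},{"tx": 3,"ty": -45,"tz": 0,"wx": 0,"wy": 0,"wz": 0},{"tx": 2,"ty": -40,"tz": 0,"wx": 0,"wy": 0,"wz": 0},{"tx": 2,"ty": -25,"tz": 0,"wx": 0,"wy": 0,"wz": 0},{"tx": 1,"ty": -20,"tz": 0,"wx": 0,"wy": 0,"wz": 0},{"tx": 0,"ty": 0,"tz": 0,"wx": 0,"wy": 0,"wz": 0},{"tx": 0,"ty": 0,"tz": 0,"wx": 0,"wy": 0,"wz": 0}]'

```text
time: 6.2
ee_pos: [475.7, 191.3, 175.7]
tool_rot: [[0.999, 0.044, -0.0], [0.044, -0.999, -0.001], [-0.0, 0.001, -1.0]]
wrist_force: [0.7, -0.4, -0.0]
finger_gap: 32.0
```

Run:
```python
from m import *
off((475.2,193.5,53),2.7)
p,d,c=cap('wrist','w2.png');P=world(d,c);ok=(d>0)
x,y=P[...,0],P[...,1];b=ok&(y>-50)&(y<380)&(x<700)
rect(P,b,70,75.6,'crown',200);rect(P,b,77,83,'rim',200);rect(P,b,44,51,'lip',200)
h=ok;rect(P,h,185,199,'held crown');rect(P,h,168,176,'held lip')
```

```text
t 6.2 tcp [475.7 191.3 175.7] head 2.5 tool z [-3.0e-04 -1.2e-03 -1.0e+00] gap 32.0 F [ 0.7 -0.4 -0. ]
shift tool [ -0.4  -2.4 122.7] wz -0.0034
level w [ 0.0012  0.0003 -0.    ]
crown px [  98    0  114  276 1164] ctr [505.8 314. ] size [211.5  60.3] ang 19.7 z [70.3 72.8 75.3]
crown px [ 154    0   53  112 4941] ctr [581.3 269. ] size [72.4 32.3] ang 2.4 z [71.7 73.5 74.8]
crown px [ 253    0   47  109 4808] ctr [585.6 201.7] size [70.8 31.5] ang 3.2 z [71.6 73.5 74.8]
crown px [ 352    0   53  111 4911] ctr [587.7 131.1] size [71.6 32. ] ang 2.2 z [71.6 73.4 74.7]
crown px [ 450    0   60  108 4826] ctr [592.1  60.3] size [69.7 32.1] ang 2.3 z [71.4 73.3 74.6]
crown px [ 358    0  202  275 1811] ctr [499.5  23.4] size [107.6 236.7] ang 60.8 z [70.3 72.8 75.3]
crown px [ 169  158   47   92 3639] ctr [473.7 263.8] size [74.5 32.1] ang 2.3 z [71.6 73.5 74.7]
crown px [ 348  160   46   93 3613] ctr [477.7 123.9] size [75.5 31.8] ang 2.3 z [71.6 73.4 74.6]
rim px [  78    0  132  284 5593] ctr [511.6 292.1] size [206.6  73.8] ang 2.9 z [78.1 79.6 80.9]
rim px [ 360   35  200  255 5197]
[... 725 characters left out ...]
.7]
lip px [ 328  139   81  119 2833] ctr [477.2 123.4] size [104.3  64.3] ang 2.5 z [48.4 49.6 50.6]
lip px [128 177  91  86 455] ctr [435.8 302. ] size [104.1  46.6] ang 45.8 z [44.2 47.7 50.8]
lip px [351 184 168  78 726] ctr [435.3  48.1] size [ 60.6 153.2] ang 30.7 z [44.4 48.  50.7]
held crown px [ 214  196  142  124 9415] ctr [483.1 192.3] size [55.3 65. ] ang 65.9 z [190.2 195.  196.3]
held lip px [ 218  160  134   93 7373] ctr [503.4 192.7] size [47.3 64.3] ang 2.4 z [170.1 171.2 172.2]
held lip px [246 297   6  23  73] ctr [445.6 208.7] size [ 2.7 14.2] ang 82.5 z [170.4 171.2 172.2]
held lip px [318 297   6  23  70] ctr [447.1 171.5] size [15.   2.7] ang 12.6 z [170.3 171.2 172.2]
```

View pics/w2.png

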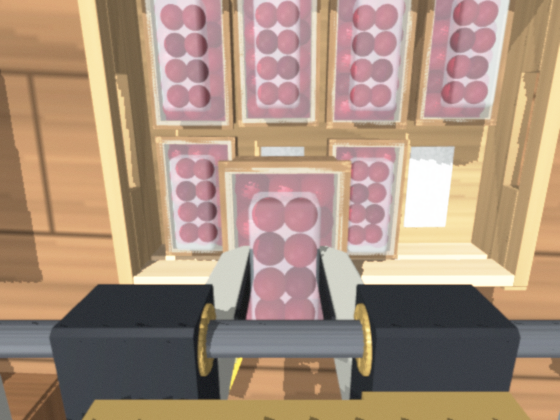

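The wrist picture shows the punnet held level, centred at about (285,240). Its empty place lies below it, between neighbours at (200,195) and (367,195), and the other pad is at (428,185).

step_arm --targets '[{"tx": -0.4,"ty": -2.5,"tz": 15,"wx": 0,"wy": 0,"wz": 0},{"tx": 0,"ty": 0,"tz": 25,"wx": 0,"wy": 0,"wz": 0},{"tx": 0,"ty": 0,"tz": 25,"wx": 0,"wy": 0,"wz": 0},{"tx": 0,"ty": 0,"tz": 20,"wx": 0,"wy": 0,"wz": 0},{"tx": 0,"ty": 0,"tz": 15,"wx": 0,"wy": 0,"wz": 0},{"tx": 0,"ty": 0,"tz": 10,"wx": 0,"wy": 0,"wz": 0},{"tx": 0,"ty": 0,"tz": 5,"wx": 0,"wy": 0,"wz": 0},{"tx": 0,"ty": 0,"tz": 2,"wx": 0,"wy": 0,"wz": 0},{"tx": 0,"ty": 0,"tz": 1,"wx": 0,"wy": 0,"wz": 0},{"tx": 0,"ty": 0,"tz": 0,"wx": 0,"wy": 0,"wz": 0}]'

```text
time: 7.5
ee_pos: [475.4, 195.6, 58.0]
tool_rot: [[0.999, 0.046, 0.001], [0.046, -0.999, 0.0], [0.001, -0.0, -1.0]]
wrist_force: [0.6, -0.6, -0.5]
finger_gap: 31.8
```

step_arm --targets '[{"tx": 0,"ty": 0,"tz": 1,"wx": 0,"wy": 0,"wz": 0},{"tx": 0,"ty": 0,"tz": 1,"wx": 0,"wy": 0,"wz": 0},{"tx": 0,"ty": 0,"tz": 0,"wx": 0,"wy": 0,"wz": 0}]'

```text
time: 7.88
ee_pos: [475.1, 195.5, 55.6]
tool_rot: [[0.999, 0.046, -0.0], [0.046, -0.999, -0.0], [-0.0, -0.0, -1.0]]
wrist_force: [-0.0, 0.3, -1.3]
finger_gap: 32.0
```

step_arm --targets '[{"tx": 0,"ty": 1.5,"tz": 0,"wx": 0,"wy": 0,"wz": 0},{"tx": 0,"ty": 0,"tz": 0.7,"wx": 0,"wy": 0,"wz": 0},{"tx": 0,"ty": 0,"tz": 0.5,"wx": 0,"wy": 0,"wz": 0},{"tx": 0,"ty": 0,"tz": 0,"wx": 0,"wy": 0,"wz": 0}]'

```text
time: 8.38
ee_pos: [475.2, 194.0, 54.4]
tool_rot: [[0.999, 0.046, -0.0], [0.046, -0.999, 0.0], [-0.0, -0.0, -1.0]]
wrist_force: [1.4, 0.5, -0.4]
finger_gap: 31.8
```

Run:
```python
from m import *
off((475.2,193.7,54.5),2.5)
p,d,c=cap('wrist');P=world(d,c);ok=(d>0)
x,y=P[...,0],P[...,1];b=ok&(y>80)&(y<300)&(x<700)
rect(P,b,44,53,'lip',200);off((475.2,193.7,54.5),2.5)
```

```text
t 8.38 tcp [475.2 194.   54.4] head 2.63 tool z [-2.e-04  1.e-04 -1.e+00] gap 31.8 F [ 1.4  0.5 -0.4]
shift tool [-0.   0.3 -0.1] wz 0.0022
level w [-0.0001  0.0002 -0.    ]
lip px [  49    0  157  145 9681] ctr [562.  268.4] size [62.1 64.8] ang 2.5 z [48.5 49.7 50.8]
lip px [  205     0   150   141 11044] ctr [565.7 200.5] size [59.5 64.6] ang 2.8 z [48.6 49.7 50.8]
lip px [ 360    0  160  144 9917] ctr [568.4 129.8] size [61.3 65.2] ang 2.2 z [48.4 49.6 50.7]
lip px [ 508    0   52  139 4031] ctr [571.8  85.6] size [59.3 12.8] ang 2.8 z [46.7 49.4 50.6]
lip px [  73  155  141  134 8563] ctr [490.1 264.7] size [70.7 64.9] ang 2.2 z [48.5 49.7 50.7]
lip px [ 218  160  134   93 7405] ctr [503.  195.4] size [47.1 64.4] ang 2.8 z [48.9 49.9 51. ]
lip px [ 357  161  142  128 8337] ctr [495.7 123.8] size [67.6 65.9] ang 2.0 z [48.4 49.6 50.6]
t 8.43 tcp [475.2 194.   54.4] head 2.63 tool z [-1.e-04  0.e+00 -1.e+00] gap 31.8 F [-0.1 -0.4 -1.2]
shift tool [-0.1  0.3 -0.1] wz 0.0023
level w [-0.      0.0001  0.    ]
```

step_arm --targets '[{"tx": 0,"ty": 0,"tz": 0.4,"wx": 0,"wy": 0,"wz": 0},{"tx": 0,"ty": 0,"tz": 0.2,"wx": 0,"wy": 0,"wz": 0},{"tx": 0,"ty": 0,"tz": 0,"wx": 0,"wy": 0,"wz": 0}]'

```text
time: 8.8
ee_pos: [475.2, 194.0, 54.0]
tool_rot: [[0.999, 0.046, -0.0], [0.046, -0.999, 0.0], [-0.0, -0.0, -1.0]]
wrist_force: [-1.0, -0.3, 1.9]
finger_gap: 31.8
```

step_arm --fingers 44 --targets '[{"tx": 0,"ty": 0,"tz": 0,"wx": 0,"wy": 0,"wz": 0},{"tx": 0,"ty": 0,"tz": 0,"wx": 0,"wy": 0,"wz": 0},{"tx": 0,"ty": 0,"tz": 0,"wx": 0,"wy": 0,"wz": 0},{"tx": 0,"ty": 0,"tz": 0,"wx": 0,"wy": 0,"wz": 0}]'

```text
time: 9.3
ee_pos: [475.2, 194.0, 53.8]
tool_rot: [[0.999, 0.046, -0.0], [0.046, -0.999, 0.0], [-0.0, -0.0, -1.0]]
wrist_force: [0.0, 0.4, 0.3]
finger_gap: 44.1
```

step_arm --targets '[{"tx": 0,"ty": 0,"tz": -8,"wx": 0,"wy": 0,"wz": 0},{"tx": 0,"ty": 0,"tz": -22,"wx": 0,"wy": 0,"wz": 0},{"tx": 0,"ty": 0,"tz": -40,"wx": 0,"wy": 0,"wz": 0},{"tx": 0,"ty": 0,"tz": -40,"wx": 0,"wy": 0,"wz": 0},{"tx": 0,"ty": 0,"tz": -25,"wx": 0,"wy": 0,"wz": 0},{"tx": 0,"ty": 0,"tz": 0,"wx": 0,"wy": 0,"wz": 0}]'

```text
time: 10.05
ee_pos: [476.6, 194.3, 191.1]
tool_rot: [[0.999, 0.046, 0.005], [0.046, -0.999, 0.002], [0.005, -0.002, -1.0]]
wrist_force: [-0.2, -0.1, -0.3]
finger_gap: 44.4
```

step_arm --fingers 56 --targets '[{"tx": 8,"ty": 25,"tz": 0,"wx": 0,"wy": 0,"wz": 0},{"tx": 12,"ty": 40,"tz": 0,"wx": 0,"wy": 0,"wz": 0},{"tx": 13,"ty": 45,"tz": 0,"wx": 0,"wy": 0,"wz": 0},{"tx": 13,"ty": 45,"tz": 0,"wx": 0,"wy": 0,"wz": 0},{"tx": 13,"ty": 45,"tz": 0,"wx": 0,"wy": 0,"wz": 0},{"tx": 14,"ty": 45,"tz": 0,"wx": 0,"wy": 0,"wz": 0},{"tx": 14,"ty": 45,"tz": 0,"wx": 0,"wy": 0,"wz": 0},{"tx": 14,"ty": 45,"tz": 0,"wx": 0,"wy": 0,"wz": 0},{"tx": 12,"ty": 40,"tz": 0,"wx": 0,"wy": 0,"wz": 0},{"tx": 7,"ty": 25,"tz": 0,"wx": 0,"wy": 0,"wz": -0.08},{"tx": 4,"ty": 15,"tz": 0,"wx": 0,"wy": 0,"wz": -0.089},{"tx": 0,"ty": 0,"tz": 0,"wx": 0,"wy": 0,"wz": 0},{"tx": 0,"ty": 0,"tz": 0,"wx": 0,"wy": 0,"wz": 0}]'

```text
time: 11.68
ee_pos: [618.8, -213.1, 187.8]
tool_rot: [[0.977, 0.213, -0.002], [0.213, -0.977, 0.002], [-0.001, -0.002, -1.0]]
wrist_force: [-0.3, 0.7, 0.3]
finger_gap: 56.0
```

Run:
```python
from m import *
off((617,-215,46),12.3)
p,d,c=cap('wrist');P=world(d,c);ok=(d>0)
b=ok&(P[...,0]>520)&(P[...,0]<690)&(abs(P[...,1]+215)<90)
rect(P,b,58,72,'crown');rect(P,b,34,45,'lip')
p,d,c=cap('scene');P=world(d,c);y=P[...,1]
b=(d>0)&(y>0)&(y<330)&(P[...,0]<660)
rect(P,b,71,76,'crown',200);rect(P,b,46,52,'lip',150)
```

```text
t 11.68 tcp [ 618.8 -213.1  187.8] head 12.29 tool z [-0.0019  0.0017 -1.    ] gap 56.0 F [-0.3  0.7  0.3]
shift tool [ -2.    1.7 141.8] wz -0.0002
level w [-0.0021  0.0014  0.    ]
crown px [ 268  157   38   87 3243] ctr [ 617.7 -214.9] size [74.8 32. ] ang 11.8 z [63.2 65.4 66.7]
lip px [ 250  138   74  112 4616] ctr [ 616.8 -214.9] size [104.1  64.2] ang 12.2 z [40.5 41.6 42.8]
crown px [339 171  16  27 343] ctr [478.6 123.3] size [76.1 31.9] ang 1.7 z [71.7 73.5 75.5]
crown px [371 173  17  27 337] ctr [477.7 193.8] size [75.4 31.3] ang 2.8 z [71.5 73.7 75.6]
crown px [403 174  19  27 343] ctr [474.2 262.7] size [77.2 31.2] ang 2.1 z [71.6 73.5 75.6]
crown px [306 210  16  30 424] ctr [595.9  59.2] size [76.6 30.7] ang 2.9 z [71.5 73.4 75.3]
crown px [341 210  17  31 410] ctr [591.  130.2] size [75.9 31.4] ang 2.8 z [71.5 73.5 75.5]
crown px [376 212  19  31 424] ctr [589.7 201.2] size [77.3 30.9] ang 2.8 z [71.6 73.4 75.6]
crown px [409 212  20  31 423] ctr [584.8 268.2] size [75.3 31.5] ang 2.5 z [71.5 73.6 75.4]
lip px [ 293  170  136   44 1826] ctr [475.7 150.9] size [115.5 290.5] ang 2.3 z [47.3 49.7 51.6]
lip px [297 211  10  33 239] ctr [586.1  35. ] size [87.6 16.3] ang 2.6 z [47.5 49.7 51.5]
lip px [321 212   8  33 224] ctr [584.3  82.6] size [86.4 14. ] ang 1.9 z [47.8 49.6 51.5]
lip px [333 212   9  33 250] ctr [582.8 107.5] size [84.8 16.2] ang 2.0 z [47.4 49.7 51.4]
lip px [357 212   8  34 213] ctr [579.5 155.7] size [89.2 14.6] ang 0.2 z [47.6 49.7 51.6]
lip px [366 213  11  33 261] ctr [578.7 177.1] size [85.5 19.3] ang 0.7 z [47.5 49.7 51.7]
lip px [391 214  10  33 179] ctr [576.5 227.4] size [15.  86.8] ang 89.7 z [47.5 49.9 51.7]
lip px [399 214  15  34 283] ctr [576.9 246.4] size [87.1 20.4] ang 2.7 z [47.5 49.8 51.6]
lip px [425 215  10  33 159] ctr [574.4 295.6] size [15.2 86.1] ang 87.6 z [47.6 49.7 51.5]
```

First punnet is down, with its crown at 73.7 like its neighbours. On to the second.

step_arm --targets '[{"tx": -1.6,"ty": 1.5,"tz": 25,"wx": 0,"wy": 0,"wz": 0},{"tx": 0,"ty": 0,"tz": 40,"wx": 0,"wy": 0,"wz": 0},{"tx": 0,"ty": 0,"tz": 35,"wx": 0,"wy": 0,"wz": 0},{"tx": 0,"ty": 0,"tz": 22,"wx": 0,"wy": 0,"wz": 0},{"tx": 0,"ty": 0,"tz": 13,"wx": 0,"wy": 0,"wz": 0},{"tx": 0,"ty": 0,"tz": 6,"wx": 0,"wy": 0,"wz": 0},{"tx": 0,"ty": 0,"tz": 0,"wx": 0,"wy": 0,"wz": 0}]'

```text
time: 12.65
ee_pos: [618.4, -216.2, 48.2]
tool_rot: [[0.977, 0.213, 0.001], [0.213, -0.977, -0.0], [0.001, 0.0, -1.0]]
wrist_force: [0.4, 0.0, 0.3]
finger_gap: 56.0
```

step_arm --fingers 24 --targets '[{"tx": 0,"ty": 0,"tz": 0,"wx": 0,"wy": 0,"wz": 0},{"tx": 0,"ty": 0,"tz": 0,"wx": 0,"wy": 0,"wz": 0},{"tx": 0,"ty": 0,"tz": 0,"wx": 0,"wy": 0,"wz": 0},{"tx": 0,"ty": 0,"tz": 0,"wx": 0,"wy": 0,"wz": 0},{"tx": 0,"ty": 0,"tz": 0,"wx": 0,"wy": 0,"wz": 0},{"tx": 0,"ty": 0,"tz": 0,"wx": 0,"wy": 0,"wz": 0}]'

```text
time: 13.4
ee_pos: [618.3, -216.2, 48.3]
tool_rot: [[0.977, 0.213, 0.0], [0.213, -0.977, 0.0], [0.001, -0.0, -1.0]]
wrist_force: [-1.0, 0.1, 4.5]
finger_gap: 32.0
```

step_arm --targets '[{"tx": 0,"ty": 0,"tz": -10,"wx": 0,"wy": 0,"wz": 0},{"tx": 0,"ty": 0,"tz": -25,"wx": 0,"wy": 0,"wz": 0},{"tx": 0,"ty": 0,"tz": -35,"wx": 0,"wy": 0,"wz": 0},{"tx": 0,"ty": 0,"tz": -35,"wx": 0,"wy": 0,"wz": 0.05},{"tx": 0,"ty": 0,"tz": -22,"wx": 0,"wy": 0,"wz": 0.07},{"tx": 0,"ty": 0,"tz": 0,"wx": 0,"wy": 0,"wz": 0.049},{"tx": -8,"ty": -18,"tz": 0,"wx": 0,"wy": 0,"wz": 0},{"tx": -15,"ty": -34,"tz": 0,"wx": 0,"wy": 0,"wz": 0},{"tx": -19,"ty": -42,"tz": 0,"wx": 0,"wy": 0,"wz": 0},{"tx": -20,"ty": -43,"tz": 0,"wx": 0,"wy": 0,"wz": 0},{"tx": -20,"ty": -43,"tz": 0,"wx": 0,"wy": 0,"wz": 0},{"tx": -18,"ty": -40,"tz": 0,"wx": 0,"wy": 0,"wz": 0},{"tx": -13,"ty": -30,"tz": 0,"wx": 0,"wy": 0,"wz": 0},{"tx": -8,"ty": -18,"tz": 0,"wx": 0,"wy": 0,"wz": 0},{"tx": -3,"ty": -7,"tz": 0,"wx": 0,"wy": 0,"wz": 0},{"tx": 0,"ty": 0,"tz": 0,"wx": 0,"wy": 0,"wz": 0},{"tx": 0,"ty": 0,"tz": 0,"wx": 0,"wy": 0,"wz": 0}]'

```text
time: 15.52
ee_pos: [482.1, 51.5, 175.0]
tool_rot: [[0.999, 0.044, 0.001], [0.044, -0.999, -0.001], [0.001, 0.001, -1.0]]
wrist_force: [0.1, -0.1, -1.8]
finger_gap: 31.6
```

Run:
```python
from m import *
off((481.5,53.7,57),2.6)
p,d,c=cap('wrist','w3.png');P=world(d,c);ok=(d>0)
x,y=P[...,0],P[...,1];b=ok&(y>-20)&(y<240)&(x<540)
rect(P,b,71,75.6,'crown',200);rect(P,b,77,83,'rim',200);rect(P,b,44,51,'lip',200)
rect(P,ok,168,178,'held lip')
```

```text
t 15.53 tcp [482.1  51.5 175. ] head 2.52 tool z [ 7.e-04 -8.e-04 -1.e+00] gap 31.6 F [ 0.1 -0.1 -1.8]
shift tool [ -0.6  -2.4 118. ] wz -0.0014
level w [ 0.0008 -0.0007  0.    ]
crown px [  77  161   53   92 3560] ctr [475.  193.5] size [74.4 31.3] ang 2.5 z [72.  73.6 74.8]
crown px [ 170  161   46   93 3544] ctr [477.6 123.3] size [75.5 31.3] ang 2.7 z [72.  73.5 74.7]
crown px [ 52 272 160   4 392] ctr [420.1 174.9] size [  1.7 130.2] ang 2.8 z [71.3 73.4 75.4]
rim px [ 346  136   20  135 1699] ctr [487.2  -1.2] size [106.1  12.1] ang 3.3 z [78.4 79.5 80.6]
rim px [  48  275  161   14 1456] ctr [415.4 175.4] size [ 11.2 129.6] ang 3.0 z [77.8 79.6 80.7]
lip px [ 62 120  83   7 376] ctr [538.9 199.2] size [ 4.7 65.2] ang 2.4 z [48.6 49.7 50.7]
lip px [151 124  73   5 201] ctr [539.3 132.1] size [ 3.2 57.7] ang 1.8 z [48.6 49.7 50.7]
lip px [  53  137   30  120 1410] ctr [474.  234.7] size [104.8  10.6] ang 0.1 z [46.6 49.6 50.7]
lip px [  68  139   94  120 4439] ctr [474.3 194.2] size [104.3  65.6] ang 2.6 z [48.2 49.7 50.7]
lip px [ 156  140   81  119 3142] ctr [477.2 123.6] size [103.9  64.5] ang 2.4 z [48.6 49.7 50.7]
lip px [ 69 260 150   3 290] ctr [420.1 174.2] size [  1.7 131.2] ang 2.6 z [46.4 48.9 50.8]
held lip px [ 219  161  132   91 5337] ctr [509.5  52.8] size [47.3 64.1] ang 2.5 z [168.1 168.6 169.9]
held lip px [318 291   5  29  67] ctr [454.9  30.9] size [17.5  2.3] ang 3.9 z [168.1 168.4 169.3]
held lip px [246 296   6  24  68] ctr [451.7  69. ] size [ 2.5 14.7] ang 82.6 z [168.  168.6 169.4]
```

View pics/w3.png

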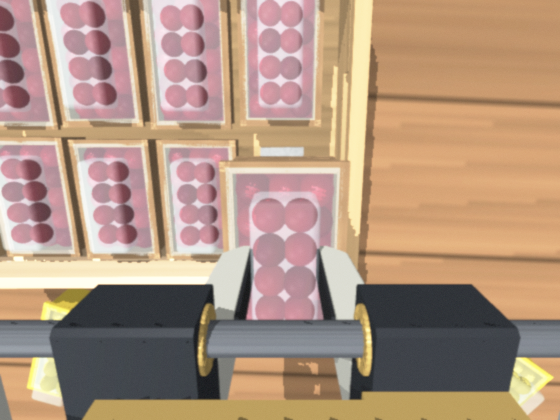

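The wrist picture shows the second punnet held level at (285,240). The last pad shows beneath it at (280,152), the neighbour is at (197,200), and the tray's end board runs along x≈357.

step_arm --targets '[{"tx": 0,"ty": -1.5,"tz": 15,"wx": 0,"wy": 0,"wz": 0},{"tx": 0,"ty": 0,"tz": 25,"wx": 0,"wy": 0,"wz": 0},{"tx": 0,"ty": 0,"tz": 25,"wx": 0,"wy": 0,"wz": 0},{"tx": 0,"ty": 0,"tz": 20,"wx": 0,"wy": 0,"wz": 0},{"tx": 0,"ty": 0,"tz": 14,"wx": 0,"wy": 0,"wz": 0},{"tx": 0,"ty": 0,"tz": 9,"wx": 0,"wy": 0,"wz": 0},{"tx": 0,"ty": 0,"tz": 4,"wx": 0,"wy": 0,"wz": 0},{"tx": 0,"ty": 0,"tz": 2,"wx": 0,"wy": 0,"wz": 0},{"tx": 0,"ty": 0,"tz": 0,"wx": 0,"wy": 0,"wz": 0},{"tx": 0,"ty": 0,"tz": 0,"wx": 0,"wy": 0,"wz": 0}]'

```text
time: 16.82
ee_pos: [481.8, 54.3, 61.2]
tool_rot: [[0.999, 0.046, 0.001], [0.046, -0.999, 0.0], [0.001, -0.0, -1.0]]
wrist_force: [-0.1, 0.4, -0.8]
finger_gap: 31.6
```

step_arm --targets '[{"tx": 0,"ty": 0.5,"tz": 2,"wx": 0,"wy": 0,"wz": 0},{"tx": 0,"ty": 0,"tz": 1.5,"wx": 0,"wy": 0,"wz": 0},{"tx": 0,"ty": 0,"tz": 0.7,"wx": 0,"wy": 0,"wz": 0},{"tx": 0,"ty": 0,"tz": 0.3,"wx": 0,"wy": 0,"wz": 0},{"tx": 0,"ty": 0,"tz": 0,"wx": 0,"wy": 0,"wz": 0}]'

```text
time: 17.45
ee_pos: [481.5, 53.7, 56.3]
tool_rot: [[0.999, 0.046, -0.0], [0.046, -0.999, 0.0], [-0.0, -0.0, -1.0]]
wrist_force: [-0.8, 0.1, -1.2]
finger_gap: 31.9
```

Run:
```python
from m import *
p,d,c=cap('wrist');P=world(d,c);ok=(d>0)
x,y=P[...,0],P[...,1];b=ok&(y>20)&(y<150)&(x<540)
rect(P,b,44,56,'lip',200);off((481.8,54,56),2.5)
```

```text
lip px [ 88 136 115   8 506] ctr [539.3 123.3] size [ 2.9 53.4] ang 1.6 z [48.7 49.7 50.8]
lip px [  91  160  124  124 7111] ctr [496.4 120.7] size [66.1 57.5] ang 2.1 z [48.4 49.7 50.9]
lip px [ 219  160  132   92 7404] ctr [509.   55.2] size [47.3 64.5] ang 2.9 z [48.6 49.7 50.8]
t 17.5 tcp [481.6  53.7  56.4] head 2.63 tool z [-0.  0. -1.] gap 31.8 F [-0.4 -0.  -1. ]
shift tool [ 0.3 -0.2  0.4] wz 0.0022
level w [-0.0001  0.     -0.    ]
```

step_arm --targets '[{"tx": 0,"ty": 0,"tz": 0.4,"wx": 0,"wy": 0,"wz": 0},{"tx": 0,"ty": 0,"tz": 0.2,"wx": 0,"wy": 0,"wz": 0},{"tx": 0,"ty": 0,"tz": 0,"wx": 0,"wy": 0,"wz": 0}]'

```text
time: 17.88
ee_pos: [481.6, 53.7, 56.2]
tool_rot: [[0.999, 0.046, 0.0], [0.046, -0.999, 0.0], [0.0, -0.0, -1.0]]
wrist_force: [-1.9, 0.2, 5.7]
finger_gap: 31.8
```

step_arm --fingers 44 --targets '[{"tx": 0,"ty": 0,"tz": 0,"wx": 0,"wy": 0,"wz": 0},{"tx": 0,"ty": 0,"tz": 0,"wx": 0,"wy": 0,"wz": 0},{"tx": 0,"ty": 0,"tz": 0,"wx": 0,"wy": 0,"wz": 0},{"tx": 0,"ty": 0,"tz": 0,"wx": 0,"wy": 0,"wz": 0},{"tx": 0,"ty": 0,"tz": -8,"wx": 0,"wy": 0,"wz": 0},{"tx": 0,"ty": 0,"tz": -22,"wx": 0,"wy": 0,"wz": 0},{"tx": 0,"ty": 0,"tz": -40,"wx": 0,"wy": 0,"wz": 0},{"tx": 0,"ty": 0,"tz": -40,"wx": 0,"wy": 0,"wz": 0},{"tx": 0,"ty": 0,"tz": -20,"wx": 0,"wy": 0,"wz": 0},{"tx": 0,"ty": 0,"tz": 0,"wx": 0,"wy": 0,"wz": 0}]'

```text
time: 19.12
ee_pos: [482.6, 53.8, 187.5]
tool_rot: [[0.999, 0.046, 0.004], [0.046, -0.999, 0.001], [0.004, -0.001, -1.0]]
wrist_force: [-0.7, 0.1, -0.5]
finger_gap: 43.8
```

step_arm --fingers 93 --targets '[{"tx": 4,"ty": -18,"tz": 0,"wx": 0,"wy": 0,"wz": 0},{"tx": 7,"ty": -34,"tz": 0,"wx": 0,"wy": 0,"wz": 0},{"tx": 9,"ty": -42,"tz": 0,"wx": 0,"wy": 0,"wz": 0},{"tx": 9,"ty": -42,"tz": 0,"wx": 0,"wy": 0,"wz": 0},{"tx": 9,"ty": -42,"tz": 0,"wx": 0,"wy": 0,"wz": 0},{"tx": 8,"ty": -40,"tz": 0,"wx": 0,"wy": 0,"wz": 0},{"tx": 6,"ty": -30,"tz": 0,"wx": 0,"wy": 0,"wz": 0},{"tx": 4,"ty": -18,"tz": 0,"wx": 0,"wy": 0,"wz": 0},{"tx": 0,"ty": 0,"tz": 0,"wx": 0,"wy": 0,"wz": -0.174},{"tx": 0,"ty": 0,"tz": 0,"wx": 0,"wy": 0,"wz": -0.174},{"tx": 0,"ty": 0,"tz": 0,"wx": 0,"wy": 0,"wz": -0.174},{"tx": 0,"ty": 0,"tz": 0,"wx": 0,"wy": 0,"wz": -0.174},{"tx": 0,"ty": 0,"tz": 0,"wx": 0,"wy": 0,"wz": -0.174},{"tx": 0,"ty": 0,"tz": 0,"wx": 0,"wy": 0,"wz": -0.174},{"tx": 0,"ty": 0,"tz": 0,"wx": 0,"wy": 0,"wz": -0.174},{"tx": 0,"ty": 0,"tz": 0,"wx": 0,"wy": 0,"wz": -0.174},{"tx": 0,"ty": 0,"tz": 0,"wx": 0,"wy": 0,"wz": -0.174},{"tx": 0,"ty": 0,"tz": 0,"wx": 0,"wy": 0,"wz": 0},{"tx": 0,"ty": 0,"tz": 0,"wx": 0,"wy": 0,"wz": 0}]'

```text
time: 21.5
ee_pos: [525.1, 321.8, 185.3]
tool_rot: [[-0.038, 0.999, -0.001], [0.999, 0.038, -0.001], [-0.001, -0.001, -1.0]]
wrist_force: [-0.1, -0.4, 0.6]
finger_gap: 93.1
```

Run:
```python
from m import *
off((525.3,322.7,90),92.6)
p,d,c=cap('wrist','w4.png');P=world(d,c);ok=(d>0)
rect(P,ok,77,83,'rim',200);rect(P,ok&(P[...,1]<300),70,76,'crown',500)
p,d,c=cap('scene','s4.png');P=world(d,c);y=P[...,1]
b=(d>0)&(y>-20)&(y<330)&(P[...,0]<660)
rect(P,b,71,76,'crown',150)
z=P[...,2]; print('rim med',np.median(z[b&(z>78)&(z<83)]),'over rim px',(b&(z>86)&(z<110)).sum())
```

```text
t 21.5 tcp [525.1 321.8 185.3] head 92.18 tool z [-9.e-04 -6.e-04 -1.e+00] gap 93.1 F [-0.1 -0.4  0.6]
shift tool [ 1.   0.3 95.3] wz -0.0073
level w [-0.0009  0.0005  0.    ]
rim px [ 126  195  318   78 6255] ctr [526.4 298.1] size [250.8  66.5] ang 1.9 z [78.2 79.5 80.7]
rim px [152 358  19  62 705] ctr [417.5 140.3] size [10.5 71.7] ang 2.6 z [78.1 79.4 80.4]
rim px [405 358  16  42 485] ctr [650.1 160.8] size [10.5 48.6] ang 3.2 z [78.  79.4 80.5]
crown px [ 306  247   75   35 2404] ctr [576.9 269.5] size [62.4 32.3] ang 2.2 z [71.3 73.4 74.5]
crown px [ 191  248   76   35 2461] ctr [479.3 265. ] size [64.5 31.9] ang 2.3 z [71.5 73.3 74.5]
crown px [ 305  381   79   19 1352] ctr [589.8 138.6] size [75.3 19.8] ang 2.5 z [70.7 73.1 74.3]
crown px [ 188  384   79   29 1953] ctr [477.5 124.1] size [75.4 33.2] ang 1.4 z [71.  73.2 74.3]
crown px [307 171  15  26 335] ctr [482.  54.] size [75.1 30.7] ang 3.8 z [71.6 73.6 75.6]
crown px [339 171  16  28 329] ctr [478.6 123. ] size [78.9 31.4] ang 2.4 z [71.6 73.7 75.5]
crown px [371 173  17  26 336] ctr [476.2 193.7] size [74.4 31.9] ang 3.6 z [71.5 73.5 75.5]
crown px [404 174  18  27 352] ctr [474.8 262.9] size [77.9 31.8] ang 2.2 z [71.7 73.6 75.7]
crown px [306 210  16  31 431] ctr [596.2  59.3] size [77.8 30.6] ang 2.8 z [71.5 73.5 75.5]
crown px [341 210  17  31 417] ctr [590.7 130.1] size [76.8 31.1] ang 2.6 z [71.6 73.5 75.5]
crown px [376 212  18  31 427] ctr [589.  200.7] size [77.8 31.4] ang 2.6 z [71.5 73.6 75.4]
crown px [410 212  19  31 433] ctr [583.9 268.7] size [77.7 31.5] ang 1.3 z [71.4 73.6 75.6]
rim med 79.8193768154641 over rim px 226
```

View pics/w4.png

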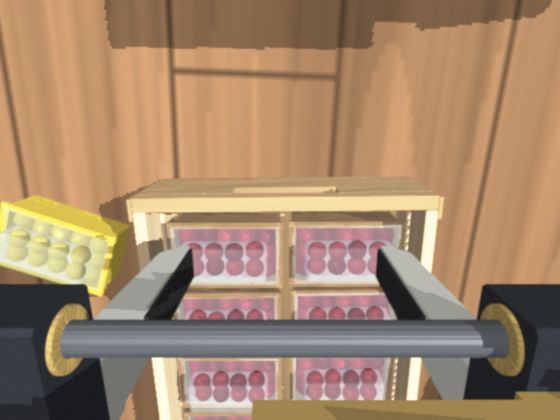

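View pics/s4.png

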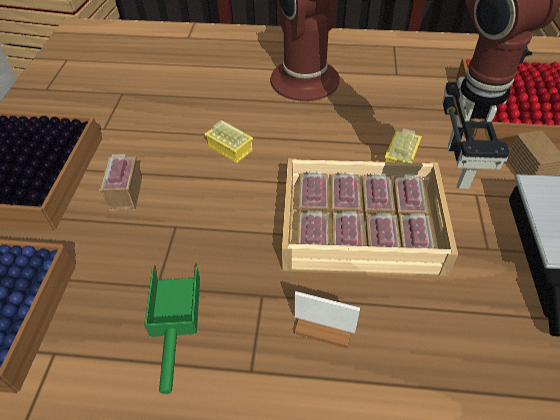

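All eight crowns sit at 73.5 mm (rim 79.8). The scene shows the eight in the tray, with the tall punnet (119,180), scoop and card untouched. For the check I'll open the jaws across the tray's x so that one fingertip runs over the middle of each row. Now touching the left end board.

step_arm --targets '[{"tx": 1,"ty": 0.3,"tz": 15,"wx": 0,"wy": 0,"wz": -0.007},{"tx": 0,"ty": 0,"tz": 30,"wx": 0,"wy": 0,"wz": 0},{"tx": 0,"ty": 0,"tz": 25,"wx": 0,"wy": 0,"wz": 0},{"tx": 0,"ty": 0,"tz": 15,"wx": 0,"wy": 0,"wz": 0},{"tx": 0,"ty": 0,"tz": 9,"wx": 0,"wy": 0,"wz": 0},{"tx": 0,"ty": 0,"tz": 5,"wx": 0,"wy": 0,"wz": 0},{"tx": 0,"ty": 0,"tz": 1,"wx": 0,"wy": 0,"wz": 0},{"tx": 0,"ty": 0,"tz": 0,"wx": 0,"wy": 0,"wz": 0},{"tx": 0,"ty": 0,"tz": 0,"wx": 0,"wy": 0,"wz": 0}]'

```text
time: 22.72
ee_pos: [525.9, 323.2, 86.4]
tool_rot: [[-0.048, 0.999, 0.001], [0.999, 0.048, 0.001], [0.001, 0.001, -1.0]]
wrist_force: [-0.6, 0.3, -0.5]
finger_gap: 93.1
```

step_arm --targets '[{"tx": 0,"ty": 0,"tz": 2,"wx": 0,"wy": 0,"wz": 0},{"tx": 0,"ty": 0,"tz": 2,"wx": 0,"wy": 0,"wz": 0},{"tx": 0,"ty": 0,"tz": 1,"wx": 0,"wy": 0,"wz": 0},{"tx": 0,"ty": 0,"tz": 0.5,"wx": 0,"wy": 0,"wz": 0},{"tx": 0,"ty": 0,"tz": 0,"wx": 0,"wy": 0,"wz": 0}]'

```text
time: 23.35
ee_pos: [525.5, 323.0, 80.4]
tool_rot: [[-0.048, 0.999, -0.0], [0.999, 0.048, -0.0], [-0.0, -0.0, -1.0]]
wrist_force: [-0.7, -0.7, 1.8]
finger_gap: 92.7
```

step_arm --targets '[{"tx": 0,"ty": 0,"tz": 0.3,"wx": 0,"wy": 0,"wz": 0},{"tx": 0,"ty": 0,"tz": 0.2,"wx": 0,"wy": 0,"wz": 0},{"tx": 0,"ty": 0,"tz": 0,"wx": 0,"wy": 0,"wz": 0}]'

```text
time: 23.72
ee_pos: [525.5, 322.9, 80.4]
tool_rot: [[-0.048, 0.999, -0.0], [0.999, 0.048, -0.0], [-0.0, -0.0, -1.0]]
wrist_force: [-1.3, -0.2, 4.8]
finger_gap: 92.8
```

Contact is confirmed at z 80.4 with 5 N. I'll lift 4 mm and run along to the right.

step_arm --targets '[{"tx": 0,"ty": 0,"tz": -2,"wx": 0,"wy": 0,"wz": 0},{"tx": 0,"ty": 0,"tz": -2,"wx": 0,"wy": 0,"wz": 0},{"tx": -6,"ty": 0,"tz": 0,"wx": 0,"wy": 0,"wz": 0},{"tx": -12,"ty": 0,"tz": 0,"wx": 0,"wy": 0,"wz": 0},{"tx": -16,"ty": 0,"tz": 0,"wx": 0,"wy": 0,"wz": 0},{"tx": -16,"ty": 0,"tz": 0,"wx": 0,"wy": 0,"wz": 0},{"tx": -16,"ty": 0,"tz": 0,"wx": 0,"wy": 0,"wz": 0},{"tx": -16,"ty": 0,"tz": 0,"wx": 0,"wy": 0,"wz": 0},{"tx": -16,"ty": 0,"tz": 0,"wx": 0,"wy": 0,"wz": 0},{"tx": -16,"ty": 0,"tz": 0,"wx": 0,"wy": 0,"wz": 0},{"tx": -16,"ty": 0,"tz": 0,"wx": 0,"wy": 0,"wz": 0}]'

```text
time: 25.1
ee_pos: [531.9, 192.1, 83.8]
tool_rot: [[-0.048, 0.999, 0.0], [0.999, 0.048, 0.0], [0.0, 0.0, -1.0]]
wrist_force: [0.2, 0.6, 0.1]
finger_gap: 93.3
```

step_arm --targets '[{"tx": -16,"ty": 0,"tz": 0,"wx": 0,"wy": 0,"wz": 0},{"tx": -16,"ty": 0,"tz": 0,"wx": 0,"wy": 0,"wz": 0},{"tx": -16,"ty": 0,"tz": 0,"wx": 0,"wy": 0,"wz": 0},{"tx": -16,"ty": 0,"tz": 0,"wx": 0,"wy": 0,"wz": 0},{"tx": -16,"ty": 0,"tz": 0,"wx": 0,"wy": 0,"wz": 0},{"tx": -16,"ty": 0,"tz": 0,"wx": 0,"wy": 0,"wz": 0},{"tx": -16,"ty": 0,"tz": 0,"wx": 0,"wy": 0,"wz": 0},{"tx": -16,"ty": 0,"tz": 0,"wx": 0,"wy": 0,"wz": 0},{"tx": -16,"ty": 0,"tz": 0,"wx": 0,"wy": 0,"wz": 0},{"tx": -16,"ty": 0,"tz": 0,"wx": 0,"wy": 0,"wz": 0},{"tx": -16,"ty": 0,"tz": 0,"wx": 0,"wy": 0,"wz": 0},{"tx": -10,"ty": 0,"tz": 0,"wx": 0,"wy": 0,"wz": 0},{"tx": -5,"ty": 0,"tz": 0,"wx": 0,"wy": 0,"wz": 0},{"tx": 0,"ty": 0,"tz": 0,"wx": 0,"wy": 0,"wz": 0},{"tx": 0,"ty": 0,"tz": 0,"wx": 0,"wy": 0,"wz": 0}]'

```text
time: 26.98
ee_pos: [541.0, 3.3, 83.7]
tool_rot: [[-0.049, 0.999, -0.0], [0.999, 0.049, 0.001], [0.001, -0.0, -1.0]]
wrist_force: [0.2, -0.3, -0.0]
finger_gap: 92.9
```

step_arm --targets '[{"tx": -2,"ty": -0.5,"tz": 0,"wx": 0,"wy": 0,"wz": 0},{"tx": 0,"ty": 0,"tz": 1.5,"wx": 0,"wy": 0,"wz": 0},{"tx": 0,"ty": 0,"tz": 1,"wx": 0,"wy": 0,"wz": 0},{"tx": 0,"ty": 0,"tz": 0.6,"wx": 0,"wy": 0,"wz": 0},{"tx": 0,"ty": 0,"tz": 0.4,"wx": 0,"wy": 0,"wz": 0},{"tx": 0,"ty": 0,"tz": 0,"wx": 0,"wy": 0,"wz": 0}]'

```text
time: 27.72
ee_pos: [540.5, 0.5, 80.4]
tool_rot: [[-0.048, 0.999, -0.0], [0.999, 0.048, 0.0], [0.0, -0.0, -1.0]]
wrist_force: [-0.9, -0.3, 0.9]
finger_gap: 93.1
```

step_arm --targets '[{"tx": 0,"ty": 0,"tz": 0.3,"wx": 0,"wy": 0,"wz": 0},{"tx": 0,"ty": 0,"tz": 0.3,"wx": 0,"wy": 0,"wz": 0},{"tx": 0,"ty": 0,"tz": 0,"wx": 0,"wy": 0,"wz": 0}]'

```text
time: 28.1
ee_pos: [540.6, 0.5, 80.4]
tool_rot: [[-0.048, 0.999, 0.0], [0.999, 0.048, 0.0], [0.0, 0.0, -1.0]]
wrist_force: [-1.1, 0.4, 6.0]
finger_gap: 93.2
```

The right edge is touched at z 80.4 with 6 N. Next I'll lift clear, check once more and hand in.

step_arm --targets '[{"tx": 0,"ty": 0,"tz": -5,"wx": 0,"wy": 0,"wz": 0},{"tx": 0,"ty": 0,"tz": -20,"wx": 0,"wy": 0,"wz": 0},{"tx": 0,"ty": 0,"tz": -40,"wx": 0,"wy": 0,"wz": 0},{"tx": 0,"ty": 0,"tz": -40,"wx": 0,"wy": 0,"wz": 0},{"tx": 0,"ty": 0,"tz": -20,"wx": 0,"wy": 0,"wz": 0},{"tx": 0,"ty": 0,"tz": 0,"wx": 0,"wy": 0,"wz": 0},{"tx": 0,"ty": 0,"tz": 0,"wx": 0,"wy": 0,"wz": 0}]'

```text
time: 28.98
ee_pos: [539.8, 0.3, 203.5]
tool_rot: [[-0.048, 0.999, -0.002], [0.999, 0.048, -0.0], [-0.0, -0.002, -1.0]]
wrist_force: [-0.2, 0.8, -0.3]
finger_gap: 92.7
```

Run:
```python
from m import *
for n in('side','scene'):
    p,d,c=cap(n,n+'9.png');P=world(d,c);b=(d>0)&(P[...,1]>-10)&(P[...,1]<310)&(P[...,0]<660)&(P[...,0]>425)
    rect(P,b,71,76,n+' crown',120)
    rect(P,(d>0)&(P[...,1]<-340)&(P[...,0]<600)&(P[...,0]>430),90,100,n+' tall')
off((0,0,0))
robot.job_done()
```

```text
side crown px [167 143  29  18 233] ctr [472.6 262.6] size [74.9 32.8] ang 0.5 z [71.4 73.3 75.4]
side crown px [238 156  25  19 209] ctr [590.2 129.9] size [72.8 33.3] ang 3.7 z [71.3 73.3 75.5]
side crown px [179 158  31  19 252] ctr [473.7 192.9] size [74.5 32.5] ang 3.1 z [71.4 73.3 75.4]
side crown px [248 172  32  20 268] ctr [594.1  59. ] size [75.1 34. ] ang 3.0 z [71.4 73.7 75.1]
side crown px [195 175  30  20 253] ctr [477.6 122.5] size [72.1 33.4] ang 2.5 z [71.6 73.5 75.4]
side crown px [207 192  33  22 306] ctr [479.9  52.6] size [76. 33.] ang 2.8 z [71.4 73.4 75. ]
side tall px [322 334  40  39 762] ctr [ 485.3 -382.2] size [76.6 32.1] ang 8.2 z [92.2 95.3 97.6]
scene crown px [307 171  15  26 326] ctr [482.6  54. ] size [74.5 30.8] ang 3.6 z [71.5 73.5 75.5]
scene crown px [339 171  16  27 333] ctr [478.9 123. ] size [75.3 31.3] ang 2.5 z [71.6 73.6 75.7]
scene crown px [371 173  17  26 336] ctr [477.3 193.4] size [73.6 31. ] ang 3.4 z [71.4 73.5 75.6]
scene crown px [404 174  18  27 352] ctr [474.5 263.3] size [77.3 32. ] ang 1.9 z [71.5 73.5 75.4]
scene crown px [306
[... 316 characters left out ...]
tr [584.2 268.2] size [75.3 32.2] ang 2.2 z [71.5 73.6 75.5]
scene tall px [  0 140  11  12  74] ctr [ 445.7 -656.8] size [30.5 16.7] ang 5.7 z [90.8 94.5 98.7]
scene tall px [  0 140  23  29 205] ctr [ 472.3 -637.1] size [84.4 33.9] ang 0.1 z [90.4 94.2 99.1]
scene tall px [ 16 143  16  18 116] ctr [ 458.8 -603.1] size [22.2 56.4] ang 87.1 z [90.7 94.9 99.2]
scene tall px [105 153  21  27 381] ctr [ 488.4 -381.7] size [78.8 32.1] ang 8.6 z [91.6 95.5 98. ]
t 29.07 tcp [5.397e+02 3.000e-01 2.032e+02] head 92.76 tool z [-3.e-03 -1.e-04 -1.e+00] gap 93.0 F [ 1.  -0.4  0.4]
shift tool [  25.6 -538.5  204.8] wz None
level w [-0.003  -0.0001 -0.    ]
the job is handed in; nothing more can be done
```

Both low punnets are in the two empty near-row places, each lowered until the floor took its weight before I let go. The touch check is done, and I handed the job in at about 29 s of the 72 s allowed.

- **Tray:** in the last scene view all eight crowns measured about 73.5 mm against a rim of about 80 mm, so every punnet stands flat and nothing sticks up. The side view agreed for the six crowns it matched, including both new ones. It missed two far-row ones, probably hidden by the arm.
- **Touch check:** the fingertips met the left board's edge at z 80.4 with about 5 N. They ran along about 4 mm above the rim with no sign of contact in the readings, which I took halfway and at the end. They then met the right board's edge at z 80.4 with about 6 N. I kept the jaws open across the tray, so one fingertip passed over the middle of each row.
- **Left alone:** the tall punnet measured in the same place at the end. The scoop and price card looked unmoved in the scene picture after the second placing. I did not measure them again, but the arm never went near them.

No check failed; between views, positions differed by up to about 4 mm.

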